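# Free the stuck empty mushroom tub at the produce counter

## Robot

A 6-joint arm with a two-finger parallel gripper is mounted at the origin on the work surface. World frame = base frame: x ahead of the robot, y to its left, z up, the work surface at z = 0. Lengths are in m, angles in rad, forces in N, time in s.
With the tool pointing down it reaches from about 0.25 to 0.8 m from the base axis. Payload 8.5 kg.
Tool frame: the origin (TCP) lies midway between the tips of the shut fingers; the grasp point (between the pads) lies 19 mm behind it; z points along the fingers, x is the direction in which the jaws open and shut, and the axes are right-handed (so a half turn about z gives the same grasp; the last joint's range is limited). The gripper opens to 85 mm and grips with 20 to 120 N. Pads are 22 mm wide; open, the fingers measure 114 mm over their backs; the gripper's body (76 mm by 85 mm) begins 54 mm behind the grasp point. The pads swing forward as they close: fully open they stand 13 mm farther back than shut.
Start: joints at [1.102, 0.238, -0.013, 1.319, 0, 1.571], TCP at [0.237, 0.468, 0.231] pointing down, gripper open.
Joint ranges: [-2.66, 2.66], [-1.03, 1.9], [-1.14, 1.46], [-1.82, 2.27], [-1.45, 1.34], [-3.14, 3.14]. Speed limits (rad/s): [2.22, 2.22, 2.79, 3.14, 3.14, 3.14].

## Interface

Orientations are given as a rotation vector (axis times angle).
In Python, from workcell import r gives the robot as it stands.
- The arm moves only by the shell command python3 -m handwheel 'ROWS' [FORCE]. ROWS is JSON, a list that holds one entry, the list of rows, each a list of 5 numbers: the gripper's target within -1 to 1 (shut at 1, half-way at 0, fully open at -1), then the shift along the world's x, y, z in m, then the turn about the world's z in degrees. A call has exactly 8 rows; each row is the pose to reach, as a shift and turn from the pose commanded when the call began; what a row does not reach only later rows make up. A row lasts 1/10 s, in which the tool goes at most 50 mm and 8.59 degrees, less where a joint would pass 70% of its speed; a pose out of reach is approached as far as the arm can. A call with a gripper value outside its range is refused whole. The fingers move at their own pace and stop on an object; FORCE is the grip in N (left out, the last holds). Time passes only in rows, so rows that repeat a pose let the fingers close, or fill a call up. It gives the time, the measured TCP pose, the force and the opening at its end, in the units of the state.
- r.read_state(): the state, without advancing time (a new reading comes with each control period).
- r.camera(name): name is "scene" or "top"; returns a dict with "image" (420x560x3 uint8, blue, green, red), "z_map" (420x560 float32, m along the optical axis (not along the pixel's ray), 0 where there is no reading), "fx", "fy", "cx", "cy" (pixels), "world_to_cam" (4x4, takes a point from world to camera coordinates). Camera axes: x right, y down, z forward; pixel columns grow to the right and rows downward; lengths in m; the calibration is good to about 2 mm. A picture is of the moment at which its call begins.
- r.sign_off(): hands the job in, once; it reports no verdict.
Trained networks look in the newest picture that a camera, given by its name, has taken for a name from the list of things; names that differ only in an ending like _2 or _b are one class to them, and where a whole thing is asked for, a point or a joint stands for the part that bears it (a point fixed in the world has none). Each returns a list of dicts, best first, with "conf" (0 to 1); they miss things now and then, are a little off and sometimes report something else, mostly with a low value. They report only what shows in the picture. A call takes as long as a camera call. They do not tell look-alikes from the thing itself.
- r.boxes_of(label, camera): "extent" ([left, top, right, bottom] in pixels, round what is visible of it).
- r.regions_of(label, camera): "pixels" (420x560 bool, what is visible of it) and "extent" ([left, top, right, bottom] in pixels, round what is visible of it).
The state is a dict: "clock": time; "qpos": joint angles; "dq": joint speeds; "joint_efforts": joint torques, N m; "position": TCP position; "tool_rot": TCP orientation; "force": force on the tool from outside, world axes, zero at the start; "torque": the same for the moment, N m; "grip_width": finger opening in m.
Only numpy, scipy, OpenCV 4.12 (cv2) and the standard library are available. Lean on these libraries where they do the work, as an engineer would, in place of code of your own. Each camera call takes 0.05 s, during which the arm holds its last target.

## Task

The empty blue tub is stuck in its black holder, its two side lugs caught under the holder's white clips. Grip the tub by its rim, twist it until the lugs are clear of the clips, pull it up and out, and set it down upright (not dropped) inside the low wooden tray. Leave the blue tub that is full of mushrooms where it is.

Things in the scene. Friction and masses are not known exactly. Their poses are not given: they have to be found in the camera images.
- tub_center (a point): Centre, half-way up, of the EMPTY loose blue tub (120 g, 100 mm high, outer diameter 80 mm at the foot, 100 at the rim; wall 8 mm thick). z up; rim 50 mm above this point. Its lugs, 14 mm wide, stick out along its own +x and -x to 61 mm from the axis, 9.5 mm above this point. Starts foot on the holder's floor, lugs under the clips (within 4 degrees). Rim over its own +y or -y is clear to pinch.
- holder: Black round holder of the empty tub, fixed. Origin: centre of underside, z up. Rim 60 mm high, 112 mm wide; floor 6 mm up; 4 mm play round the tub. White clips, 18 mm wide, on its +x and -x sides, 53-72 mm from the axis, 71-77 mm high, hook over the lugs. Turned over 20 degrees either way about its axis (40 is good), the tub lifts straight out; only light friction resists.
- tray: Low open tray of light wood, fixed to the counter, 220 mm (its x) by 200 mm (its y) outside, walls 5 mm thick and 18 mm high; origin at the centre of its underside, inner floor 5 mm above it, z up.
- full_tub_center (a point): Centre (half-way up) of a second, equal blue tub that is FULL of brown mushrooms, locked in its own equal black holder. To be left alone. Two loose rectangular punnets of mushrooms and berries, under 70 mm high, also stand at the counter's far side.
Not all that is in view belongs to the job. What is shaped like the part that bears tub_center but green or orange is not meant.

How it is judged:
On the way:
1. the empty tub is out of its holder: its foot above the holder's rim (z of tub_center in the frame of holder above 0.112 m), for 0.1 s.
At the end, for the whole second after the job is handed in: The empty tub stands at rest, upright (within 10 degrees) on the tray's floor, its whole foot inside (axis within 72 mm of the tray's centre along its x, 62 mm along its y; tub centre under 62 mm above the tray's underside); the full tub is within 15 mm of where it was (x of tub_center in the frame of tray between -0.072 and 0.072 m and y of tub_center in the frame of tray between -0.062 and 0.062 m and z of tub_center in the frame of tray below 0.062 m and angle between tub_center's own z axis and vertical below 0.17 rad and linear speed of tub below 0.03 m/s and distance of full_tub_center from where it was at the start of the episode below 0.015 m); the robot touches nothing.
It fails at once if the full tub is disturbed (moved more than 20 mm) (distance of full_tub_center from where it was at the start of the episode above 0.02 m).
It fails at once if the empty tub is dropped (falls faster than 0.9 m/s, that is from more than 40 mm, untouched by the fingers) (linear speed of tub above 0.9 m/s and contact force between tub and the fingers below 0.1 N).
It also fails if it takes over 45 s, if anything falls off the work surface, if the arm or the gripper's body presses on something with over 40 N, if the wrist force passes 120 N, or if a joint passes its speed limit or range.

## Working session

There is one attempt and no reset: what is moved stays moved. The work goes in short steps, Python scripts to look and compute and a shell command to move; the robot and the scene stay as the last step left them, time stands still between calls to the robot, and variables do not carry over. Pictures are saved under pics/ and viewed, and the job is handed in when it is done.

```bash
mkdir -p pics; cat > h.py <<'E'
import numpy as np, cv2
from workcell import r
def pts(c,mask=None):
    z=c["z_map"]; v,u=np.nonzero((z>0)&(mask if mask is not None else True))
    d=z[v,u]; P=np.stack([(u-c["cx"])/c["fx"]*d,(v-c["cy"])/c["fy"]*d,d,np.ones_like(d)])
    return (np.linalg.inv(c["world_to_cam"])@P).T[:,:3],u,v
def proj(c,p):
    q=c["world_to_cam"]@np.append(p,1); return q[0]/q[2]*c["fx"]+c["cx"],q[1]/q[2]*c["fy"]+c["cy"]
E
python3 - <<'E'
from h import *
ims=[]
for n in("top","scene"):
    c=r.camera(n); cv2.imwrite(f"pics/{n}0.png",c["image"])
    for l in("tub_center","holder","tray","full_tub_center"):
        for d in r.regions_of(l,n):
            P,u,v=pts(c,d["pixels"]); print(n,l,round(d["conf"],2),np.round(d["extent"]),np.round(np.median(P,0),3),np.round(np.percentile(P,[2,98],axis=0),3).tolist())
s=r.read_state();print({k:np.round(v,3) for k,v in s.items()})
E
```

```text
top tub_center 0.9 [390. 289. 443. 337.] [ 0.259 -0.399  0.062] [[0.215, -0.43, 0.003], [0.31, -0.34, 0.103]]
top tub_center 0.77 [364.  96. 411. 145.] [ 0.741 -0.326  0.063] [[0.682, -0.362, 0.003], [0.776, -0.273, 0.103]]
top tub_center 0.72 [358. 170. 401. 210.] [ 0.559 -0.308  0.063] [[0.507, -0.342, 0.008], [0.597, -0.252, 0.109]]
top tub_center 0.71 [339. 242. 383. 285.] [ 0.374 -0.257  0.051] [[0.33, -0.292, 0.003], [0.421, -0.201, 0.104]]
top holder 0.77 [348. 162. 400. 223.] [ 0.525 -0.266  0.007] [[0.484, -0.343, -0.001], [0.618, -0.234, 0.082]]
top full_tub_center 0.76 [121. 158. 176. 199.] [0.562 0.256 0.097] [[0.518, 0.212, 0.049], [0.606, 0.301, 0.109]]
scene tub_center 0.98 [162. 220. 208. 266.] [ 0.537 -0.299  0.083] [[0.509, -0.343, 0.029], [0.604, -0.253, 0.105]]
scene tub_center 0.76 [159. 285. 213. 355.] [ 0.718 -0.32   0.065] [[0.681, -0.364, -0.001], [0.781, -0.274, 0.099]]
scene tub_center 0.75 [177. 176. 215. 225.] [ 0.404 -0.246  0.071] [[0.334, -0.289, 0.01], [0.426, -0.204, 0.099]]
scene tub_center 0.71 [117. 164. 158. 212.] [ 0.293 -0.385  0.068] [[0.22, -0.428, -0.001], [0.314, -0.342, 0.099]]
scene holder 0.85 [161. 241. 221. 292.] [ 0.598 -0.294  0.023] [[0.541, -0.358, -0.0], [0.627, -0.238, 0.075]]
scene tray 0.61 [269. 199. 369. 275.] [0.562 0.018 0.004] [[0.443, -0.083, 0.0], [0.666, 0.117, 0.017]]
scene full_tub_center 0.75 [385. 176. 429. 216.] [0.575 0.252 0.094] [[0.521, 0.211, 0.055], [0.613, 0.301, 0.106]]
{'clock': np.float64(0.5), 'qpos': array([ 1.102,  0.238, -0.014,  1.319,  0.   ,  1.571]), 'dq': array([ 0.001,  0.001, -0.001, -0.   ,  0.   ,  0.001]), 'joint_efforts': array([ 2.0000e-03, -5.3816e+01,  3.4648e+01,  4.0000e-03,  0.0000e+00,
       -0.0000e+00]), 'position': array([0.237, 0.468, 0.231]), 'tool_rot': array([ 2.677,  1.645, -0.   ]), 'force': array([-0.985, -0.845,  0.514]), 'torque': array([-0.036,  0.029, -0.044]), 'grip_width': np.float64(0.086)}
```

View pics/top0.png

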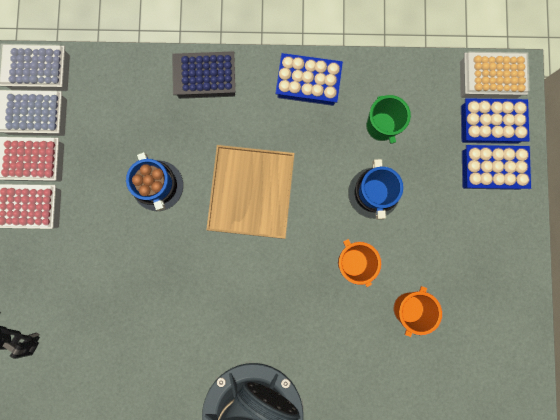

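View pics/scene0.png

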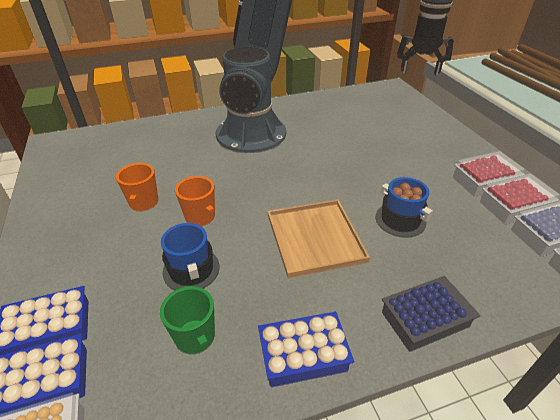

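Candidates for the tub in the top view are blue empty (380,189), green (390,117), orange (360,263) and (420,313), and blue full (149,180). Only the one at (380,189) is blue, empty and in a black holder with white clips. Next I measure it and confirm it in a crop.

```bash
python3 - <<'E'
from h import *
from scipy.optimize import least_squares
for n in("top","scene"):
    c=r.camera(n); im=c["image"]; P,u,v=pts(c); bgr=im[v,u].astype(int)
    near=np.hypot(P[:,0]-.557,P[:,1]+.298)<.09
    blue=(bgr[:,0]>bgr[:,2]+60)&near
    rim=blue&(P[:,2]>.098)
    f=least_squares(lambda p:np.hypot(P[rim,0]-p[0],P[rim,1]-p[1])-p[2],[.557,-.298,.046],loss='soft_l1',f_scale=.003)
    print(n,"rim fit",f.x.round(4),rim.sum(),np.median(P[rim,2]).round(4),"pctz",np.percentile(P[blue,2],[50,90,98]).round(4),
      "mid",((P[rim].min(0)+P[rim].max(0))/2).round(4))
    w=(bgr.min(1)>170)&near&(P[:,2]>.055)
    for sgn in(1,-1):
        m=w&(sgn*(P[:,0]-.557)>0)
        if m.sum(): print(" clip",sgn,m.sum(),np.median(P[m],0).round(4),P[m].min(0).round(3),P[m].max(0).round(3), u[m].mean().round(1),v[m].mean().round(1))
    # tray
    hsv=cv2.cvtColor(im,cv2.COLOR_BGR2HSV)[v,u]
    t=(hsv[:,0]>8)&(hsv[:,0]<25)&(hsv[:,1]>60)&(np.hypot(P[:,0]-.56,P[:,1]-.02)<.17)&(P[:,2]<.03)
    print(" tray",cv2.minAreaRect(P[t,:2].astype(np.float32)),t.sum())
    x,y=[int(a) for a in proj(c,[.557,-.298,.08])]
    cr=cv2.resize(im[y-45:y+45,x-45:x+45],(390,390),interpolation=cv2.INTER_CUBIC)
    cv2.imwrite(f"/tmp/{n}.png",cr)
cv2.imwrite("pics/crop1.png",np.hstack([cv2.imread("/tmp/top.png"),cv2.imread("/tmp/scene.png")]))
E
```

```text
top rim fit [ 0.5536 -0.2975  0.0453] 457 0.106 pctz [0.0655 0.107  0.1097] mid [ 0.5537 -0.2977  0.1058]
 clip 1 47 [ 0.6169 -0.2952  0.0774] [ 0.608 -0.303  0.072] [ 0.625 -0.287  0.082] 377.9 162.9
 clip -1 50 [ 0.4922 -0.3018  0.078 ] [ 0.484 -0.311  0.075] [ 0.5   -0.294  0.085] 381.1 214.1
 tray ((0.5537840127944946, 0.018674738705158234), (0.20519451797008514, 0.2258569896221161), 84.92623901367188) 6831
scene rim fit [ 0.557  -0.2975  0.0454] 413 0.1038 pctz [0.0829 0.1043 0.1055] mid [ 0.5559 -0.2974  0.1028]
 clip 1 51 [ 0.6177 -0.2937  0.0753] [ 0.609 -0.302  0.074] [ 0.627 -0.285  0.079] 191.9 267.1
 tray ((0.5405294299125671, 0.023887619376182556), (0.21085500717163086, 0.2502080500125885), 84.9894790649414) 5505
```

View pics/crop1.png

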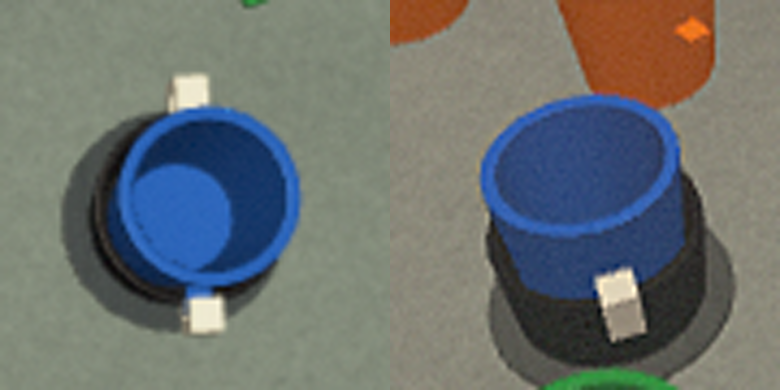

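The crop confirms it: an empty blue tub in a black holder, with white clips at top (378,163) and (381,214). The tub axis is about (0.5545, -0.298), the rim is at z≈0.105, and the clip axis sits about 3° off world x. I'll pinch the rim on the +y side, with the jaws along 93° (a +30° turn) and the TCP at (0.552, -0.252).

```bash
python3 -m handwheel '[[[-1,0.16,-0.3,0,8],[-1,0.16,-0.3,0,16],[-1,0.16,-0.3,0,24],[-1,0.16,-0.3,0,30],[-1,0.16,-0.3,0,30],[-1,0.16,-0.3,0,30],[-1,0.16,-0.3,0,30],[-1,0.16,-0.3,0,30]]]' 30
python3 -m handwheel '[[[-1,0.1,-0.3,0,0],[-1,0.1,-0.3,0,0],[-1,0.1,-0.3,0,0],[-1,0.1,-0.3,0,0],[-1,0.1,-0.3,0,0],[-1,0.1,-0.3,0,0],[-1,0.1,-0.3,0,0],[-1,0.1,-0.3,0,0]]]'
```

```text
clock: 1.4
position: [0.3993, 0.1637, 0.2315]
tool_rot: [2.167, 2.273, -0.0]
force: [-0.6, 0.2, 0.2]
grip_width: 0.0853
clock: 2.2
position: [0.4977, -0.1333, 0.2308]
tool_rot: [-2.163, -2.278, 0.0]
force: [-0.4, -0.2, -1.0]
grip_width: 0.0854
```

```bash
python3 -m handwheel '[[[-1,0.02,-0.04,0,0],[-1,0.04,-0.08,0,0],[-1,0.054,-0.119,0,0],[-1,0.054,-0.119,0,0],[-1,0.054,-0.119,-0.04,0],[-1,0.054,-0.119,-0.07,0],[-1,0.054,-0.119,-0.07,0],[-1,0.054,-0.119,-0.07,0]]]'
python3 - <<'E'
from h import *
ims=[]
for n in("top","scene"):
    c=r.camera(n);im=c["image"]
    x,y=[int(a) for a in proj(c,[.554,-.275,.12])]
    ims.append(cv2.resize(im[y-50:y+50,x-50:x+50],(390,390),interpolation=cv2.INTER_CUBIC))
cv2.imwrite("pics/crop2.png",np.hstack(ims))
E
```

```text
clock: 3.0
position: [0.5511, -0.249, 0.162]
tool_rot: [-2.158, -2.283, 0.0]
force: [-0.4, -0.6, -0.0]
grip_width: 0.0857
```

View pics/crop2.png

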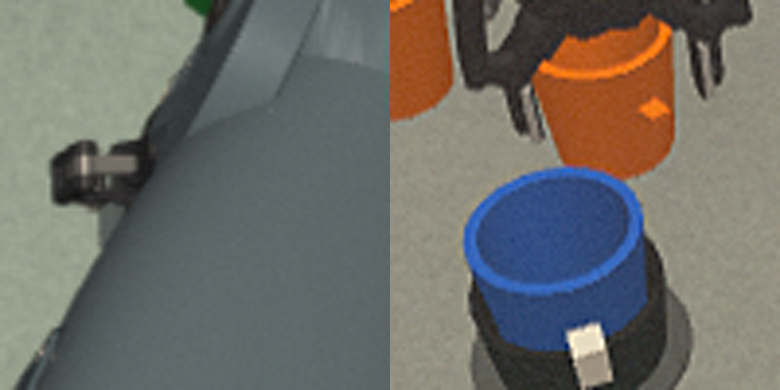

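The fingers straddle the +y rim: inner finger over the tub opening, outer finger clear to the right. I descend and close.

```bash
python3 -m handwheel '[[[-1,0.001,-0.002,-0.03,0],[-1,0.001,-0.002,-0.06,0],[-1,0.001,-0.002,-0.08,0],[-1,0.001,-0.002,-0.083,0],[-1,0.001,-0.002,-0.083,0],[0,0.001,-0.002,-0.083,0],[0.3,0.001,-0.002,-0.083,0],[0.5,0.001,-0.002,-0.083,0]]]' 40
python3 -m handwheel '[[[1,0,0,0,0],[1,0,0,0,0],[1,0,0,0,0],[1,0,0,0,0],[1,0,0,0,0],[1,0,0,0,0],[1,0,0,0,0],[1,0,0,0,0]]]' 40
python3 - <<'E'
from h import *
c=r.camera("scene");im=c["image"]
x,y=[int(a) for a in proj(c,[.554,-.275,.1])]
cv2.imwrite("pics/crop3.png",cv2.resize(im[y-60:y+60,x-60:x+60],(480,480),interpolation=cv2.INTER_CUBIC))
print(r.read_state())
E
```

```text
clock: 3.9
position: [0.5528, -0.2529, 0.0794]
tool_rot: [2.159, 2.28, 0.001]
force: [0.8, -0.7, -0.6]
grip_width: 0.0442
clock: 4.7
position: [0.5528, -0.2539, 0.0794]
tool_rot: [2.158, 2.279, -0.002]
force: [-1.7, -2.3, 7.3]
grip_width: 0.009
{'clock': 4.75, 'qpos': array([-0.42956031,  0.46107351, -0.08016395,  1.02695974, -0.00194911,
       -0.48375718]), 'dq': array([-0.00064756,  0.0001091 ,  0.0007667 , -0.0009852 , -0.0013683 ,
       -0.00129448]), 'joint_efforts': array([  1.57837216, -63.00008297,  28.72740984,   0.18709471,
         1.41694475,  -0.09417972]), 'position': array([ 0.55276519, -0.25387337,  0.0794352 ]), 'tool_rot': array([ 2.15831385e+00,  2.27857030e+00, -1.57805314e-03]), 'force': array([-1.30918808, -2.04712688,  7.6613909 ]), 'torque': array([-1.15437721,  0.30130798, -0.09939778]), 'grip_width': 0.00874168860572038}
```

View pics/crop3.png

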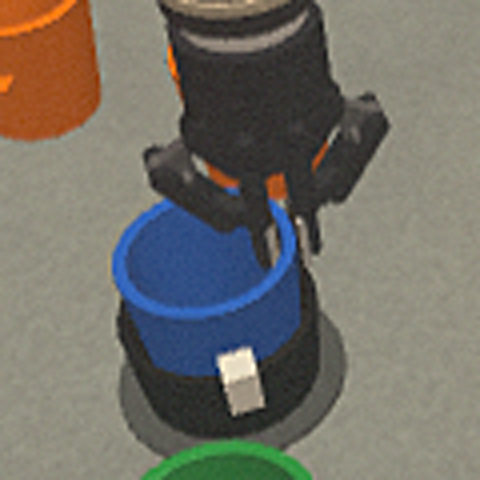

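```bash
python3 -m handwheel '[[[1,0.0063,-0.0002,0.0005,-8],[1,0.0125,-0.0012,0.0005,-16],[1,0.0185,-0.0031,0.0005,-24],[1,0.0241,-0.0058,0.0005,-32],[1,0.0294,-0.0092,0.0005,-40],[1,0.0294,-0.0092,0.0005,-40],[1,0.0294,-0.0092,0.0005,-40],[1,0.0294,-0.0092,0.0005,-40]]]' 40
python3 - <<'E'
from h import *
ims=[]
for n in("top","scene"):
    c=r.camera(n);im=c["image"]
    x,y=[int(a) for a in proj(c,[.554,-.285,.09])]
    ims.append(cv2.resize(im[y-50:y+50,x-50:x+50],(390,390),interpolation=cv2.INTER_CUBIC))
cv2.imwrite("pics/crop4.png",np.hstack(ims)); s=r.read_state(); print(s["force"],s["torque"])
E
```

```text
clock: 5.55
position: [0.5825, -0.2627, 0.0802]
tool_rot: [2.807, 1.404, 0.001]
force: [0.1, -0.9, 8.6]
grip_width: 0.0088
[ 0.8731579  -1.0321395   8.32417892] [-0.77784534  0.36300759 -0.05934841]
```

View pics/crop4.png

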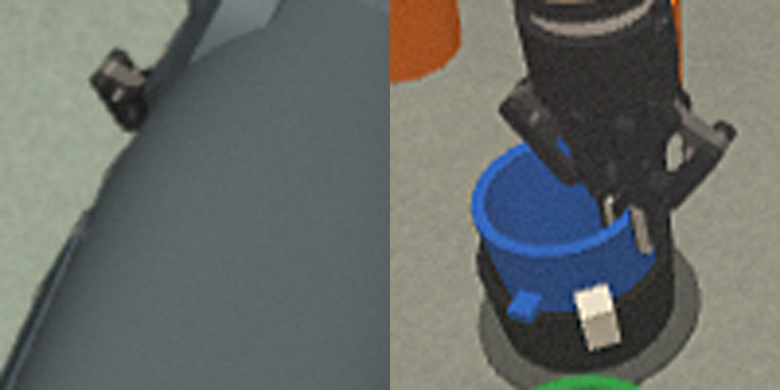

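The lug now shows at right-crop (525,305), well clear of the clip at (598,315). Now the lift.

```bash
python3 -m handwheel '[[[1,0,0,0.01,0],[1,0,0,0.025,0],[1,0,0,0.04,0],[1,0,0,0.055,0],[1,0,0,0.07,0],[1,0,0,0.085,0],[1,0,0,0.1,0],[1,0,0,0.1,0]]]'
python3 -m handwheel '[[[1,0,0,0.02,0],[1,0,0,0.02,0],[1,0,0,0.02,0],[1,0,0,0.02,0],[1,0,0,0.02,0],[1,0,0,0.02,0],[1,0,0,0.02,0],[1,0,0,0.02,0]]]'
python3 - <<'E'
from h import *
from scipy.optimize import least_squares
c=r.camera("scene");im=c["image"]
P,u,v=pts(c); bgr=im[v,u].astype(int)
b=(bgr[:,0]>bgr[:,2]+60)&(np.hypot(P[:,0]-.557,P[:,1]+.298)<.09)
P=P[b]; print("z",np.percentile(P[:,2],[1,50,99]).round(4)); rim=P[P[:,2]>P[:,2].max()-.012]
f=least_squares(lambda p:np.hypot(rim[:,0]-p[0],rim[:,1]-p[1])-p[2],[.557,-.298,.046],loss='soft_l1',f_scale=.003);print(f.x.round(4))
cc=np.c_[rim[:,:2],np.ones(len(rim))];print("rim plane",np.linalg.lstsq(cc,rim[:,2],rcond=None)[0].round(3))
x,y=[int(a) for a in proj(c,[.554,-.275,.17])]
cv2.imwrite("pics/crop5.png",cv2.resize(im[max(y-70,0):y+70,x-70:x+70],(560,560),interpolation=cv2.INTER_CUBIC))
print(r.read_state()["force"])
E
```

```text
clock: 6.45
position: [0.5824, -0.2622, 0.1807]
tool_rot: [2.808, 1.404, 0.003]
force: [0.9, 0.1, -0.4]
grip_width: 0.0077
clock: 7.25
position: [0.5815, -0.2619, 0.1986]
tool_rot: [-2.81, -1.405, 0.0]
force: [0.3, -1.2, -1.1]
grip_width: 0.0073
z [0.1259 0.1852 0.2234]
[ 0.5411 -0.2888  0.0276]
rim plane [ 0.103 -0.055  0.182]
[ 0.22455542  0.64662427 -0.78807959]
```

View pics/crop5.png

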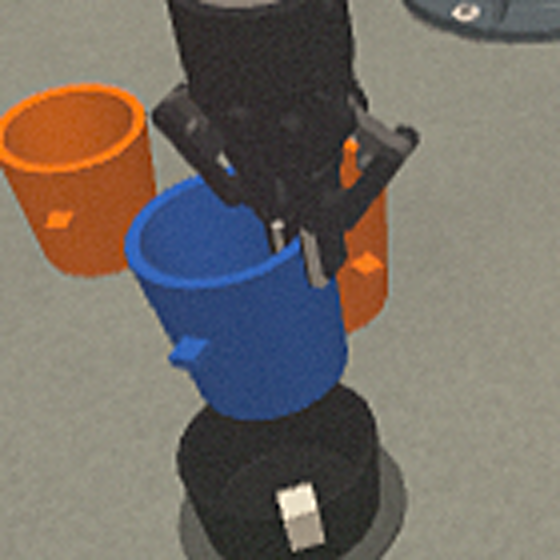

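The tub is out. It is tilted a few degrees because its tapered wall has seated flush on the pads. I carry it to above the tray.

```bash
python3 -m handwheel '[[[1,0,0.015,0,0],[1,0,0.04,0,0],[1,0,0.07,0,0],[1,0,0.1,0,0],[1,0,0.13,0,0],[1,0,0.155,0,0],[1,0,0.17,0,0],[1,0,0.175,0,0]]]'
python3 -m handwheel '[[[1,0,0.02,0,0],[1,0,0.045,0,0],[1,0,0.07,0,0],[1,0,0.095,0,0],[1,0,0.12,0,0],[1,0,0.135,0,0],[1,0,0.14,0,0],[1,0,0.14,0,0]]]'
python3 - <<'E'
from h import *
from scipy.optimize import least_squares
c=r.camera("scene");im=c["image"]
P,u,v=pts(c); bgr=im[v,u].astype(int)
b=(bgr[:,0]>bgr[:,2]+60)&(np.hypot(P[:,0]-.557,P[:,1]-.018)<.1)&(P[:,2]>.05)
Q=P[b]; print("z",np.percentile(Q[:,2],[1,50,99]).round(4))
# cone: apex-free: point c at mid, axis a; outer r = 45+ h*0.1
def res(p):
    a=np.array([p[3],p[4],1]);a/=np.linalg.norm(a);d=Q-p[:3];h=d@a;rr=np.linalg.norm(d-np.outer(h,a),axis=1)
    return np.minimum(abs(rr-(.045+.1*h)),abs(rr-(.037+.1*h)))+10*np.maximum(0,abs(h)-.05)
f=least_squares(res,[.554,.018,.17,0,0],loss='soft_l1',f_scale=.003);print(f.x.round(4),f.cost)
x,y=[int(a) for a in proj(c,[.554,.018,.12])]
cv2.imwrite("pics/crop6.png",cv2.resize(im[max(y-90,0):y+90,x-90:x+90],(560,560),interpolation=cv2.INTER_CUBIC))
E
```

```text
clock: 8.1
position: [0.5815, -0.0852, 0.199]
tool_rot: [2.808, 1.408, 0.0]
force: [-0.3, -0.6, -1.1]
grip_width: 0.0074
clock: 8.9
position: [0.5817, 0.053, 0.1987]
tool_rot: [2.809, 1.406, -0.0]
force: [0.3, -0.7, -1.0]
grip_width: 0.0071
z [0.1297 0.1965 0.2244]
[ 0.5582  0.0205  0.1748 -0.0667 -0.0932] 0.0027961155179335013
```

View pics/crop6.png

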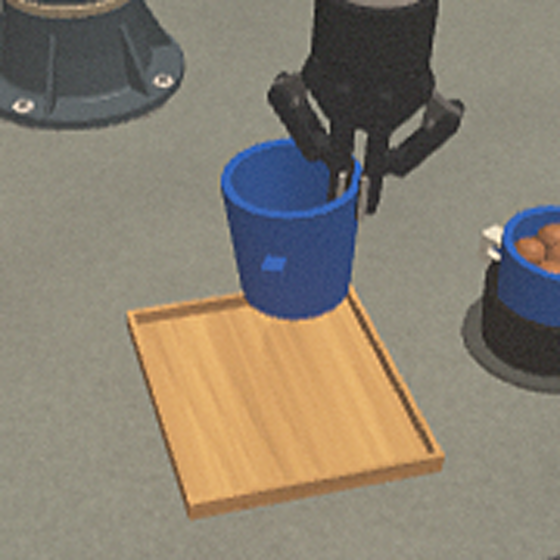

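Tilt is about 6.5° and the lowest foot edge is at z≈0.12, so contact should come after about 0.115 m. I lower most of the way, then creep.

```bash
python3 -m handwheel '[[[1,-0.002,-0.002,-0.015,0],[1,-0.005,-0.005,-0.035,0],[1,-0.005,-0.005,-0.055,0],[1,-0.005,-0.005,-0.075,0],[1,-0.005,-0.005,-0.09,0],[1,-0.005,-0.005,-0.1,0],[1,-0.005,-0.005,-0.106,0],[1,-0.005,-0.005,-0.108,0]]]'
python3 -m handwheel '[[[1,0,0,-0.001,0],[1,0,0,-0.002,0],[1,0,0,-0.003,0],[1,0,0,-0.004,0],[1,0,0,-0.005,0],[1,0,0,-0.006,0],[1,0,0,-0.007,0],[1,0,0,-0.007,0]]]'
```

```text
clock: 9.75
position: [0.5765, 0.0476, 0.0905]
tool_rot: [2.81, 1.404, -0.001]
force: [0.3, 0.2, -1.2]
grip_width: 0.0068
clock: 10.55
position: [0.5776, 0.0486, 0.0849]
tool_rot: [2.809, 1.405, 0.004]
force: [0.2, 2.0, 8.3]
grip_width: 0.0074
```

```bash
python3 -m handwheel '[[[1,0,0,-0.001,0],[1,0,0,-0.002,0],[1,0,0,-0.003,0],[1,0,0,-0.004,0],[1,0,0,-0.005,0],[1,0,0,-0.005,0],[1,0,0,-0.005,0],[1,0,0,-0.005,0]]]' 20
python3 - <<'E'
from h import *
c=r.camera("scene");im=c["image"]
x,y=[int(a) for a in proj(c,[.554,.018,.06])]
cv2.imwrite("pics/crop7.png",cv2.resize(im[max(y-80,0):y+80,x-80:x+80],(560,560),interpolation=cv2.INTER_CUBIC))
E
```

```text
clock: 11.35
position: [0.5798, 0.05, 0.0827]
tool_rot: [2.808, 1.406, 0.014]
force: [0.8, 10.0, 27.2]
grip_width: 0.0073
```

View pics/crop7.png

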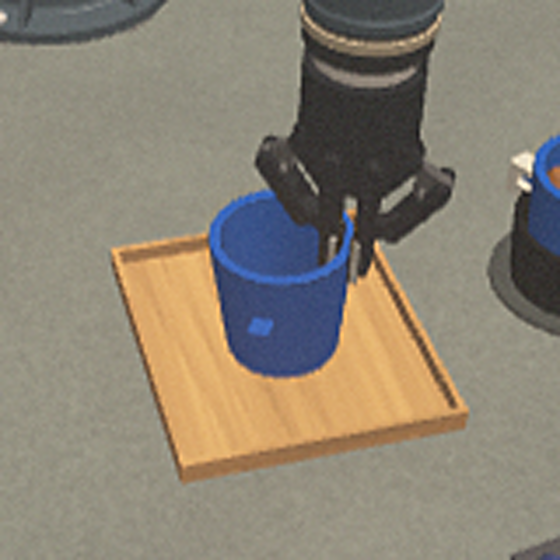

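It is on the floor but the pads hold it tilted at 27 N. I relieve the press and open slowly.

```bash
python3 -m handwheel '[[[1,0,0,0.002,0],[1,0,0,0.004,0],[1,0,0,0.004,0],[0.85,0,0,0.004,0],[0.75,0,0,0.004,0],[0.6,0,0,0.004,0],[0.4,0,0,0.004,0],[0.2,0,0,0.004,0]]]' 20
python3 -m handwheel '[[[-0.2,0,0,0,0],[-0.4,0,0,0,0],[-0.4,0,0,0,0],[-0.4,0,0,0,0],[-0.4,0,0,0.01,0],[-0.4,0,0,0.03,0],[-0.4,0,0,0.06,0],[-0.4,0,0,0.09,0]]]'
python3 -m handwheel '[[[-0.4,0,0,0.03,0],[-0.4,0,0,0.06,0],[-0.4,0,0,0.09,0],[-0.4,0,0,0.1,0],[-0.4,-0.04,0,0.1,0],[-0.4,-0.08,0,0.1,0],[-0.4,-0.12,0,0.1,0],[-0.4,-0.15,0,0.1,0]]]'
python3 - <<'E'
from h import *
from scipy.optimize import least_squares
for n in("scene","top"):
    c=r.camera(n);im=c["image"]; cv2.imwrite(f"pics/end_{n}.png",im)
    P,u,v=pts(c); bgr=im[v,u].astype(int)
    b=(bgr[:,0]>bgr[:,2]+60)&(np.hypot(P[:,0]-.557,P[:,1]-.018)<.1)&(P[:,2]>.01)&(P[:,2]<.125)
    Q=P[b]
    def res(p):
        a=np.array([p[3],p[4],1]);a/=np.linalg.norm(a);d=Q-p[:3];h=d@a;rr=np.linalg.norm(d-np.outer(h,a),axis=1)
        return np.minimum(abs(rr-(.045+.1*h)),abs(rr-(.037+.1*h)))+10*np.maximum(0,abs(h)-.05)
    if len(Q)>100:
        f=least_squares(res,[.554,.018,.055,0,0],loss='soft_l1',f_scale=.003);print(n,len(Q),f.x.round(4))
    for d in r.regions_of("full_tub_center",n)[:1]:
        P2,_,_=pts(c,d["pixels"]);print("full",np.median(P2,0).round(3),np.percentile(P2,[2,98],axis=0).round(3).tolist())
print(r.read_state()["force"])
E
```

```text
clock: 12.2
position: [0.5764, 0.048, 0.0825]
tool_rot: [-2.81, -1.405, 0.001]
force: [-0.1, 0.3, -0.5]
grip_width: 0.0339
clock: 13.0
position: [0.5763, 0.0481, 0.1743]
tool_rot: [-2.81, -1.405, 0.001]
force: [0.1, -0.7, -0.5]
grip_width: 0.0597
clock: 13.8
position: [0.424, 0.048, 0.2726]
tool_rot: [-2.81, -1.405, 0.001]
force: [0.3, -0.3, 1.5]
grip_width: 0.0599
scene 740 [ 0.5561  0.0198  0.056   0.0025 -0.0087]
full [0.576 0.251 0.094] [[0.523, 0.211, 0.058], [0.613, 0.3, 0.106]]
top 1196 [0.5555 0.0196 0.0601 0.0056 0.0039]
full [0.59  0.257 0.099] [[0.468, 0.088, 0.0], [0.616, 0.326, 0.736]]
[ 0.40082443 -0.81992818 -0.27103118]
```

View pics/end_scene.png

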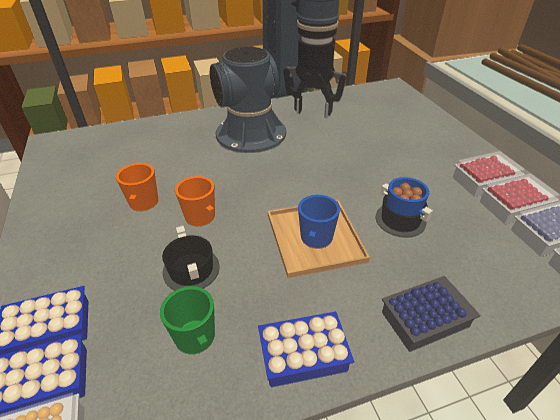

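View pics/end_top.png

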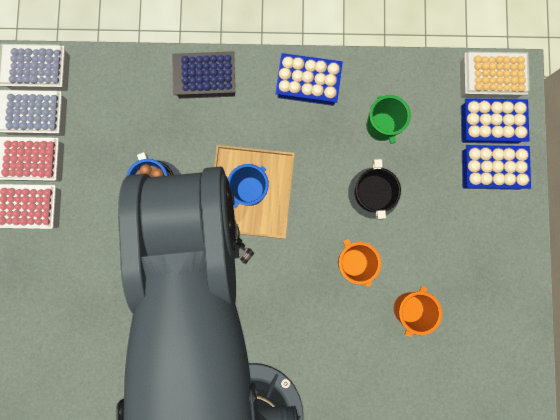

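The tub stands upright near the tray's centre at scene (318,221), the holder at (188,260) is empty, the full tub at (406,205) hasn't moved, and the gripper is clear.

```bash
python3 -c "
from workcell import r
print(r.sign_off())"
```

```text
the job is handed in; nothing more can be done
None
```

The empty blue tub is standing upright in the tray, and I handed the job in at about 14 s of the 45 s allowed. I pinched its rim on the +y side, twisted it 40° clockwise, pulled it up and out, and lowered it until it touched the tray floor before letting go.

- **Tub position:** the last pictures put its axis at about (0.556, 0.020), within 3 mm of the tray's centre, and tilted under 1°.
- **Tub height:** the scene camera put its centre at 56 mm, about what a tub on the tray floor should give. The top camera said 60 mm. Both are under the 62 mm limit, and the top camera read a few millimetres high earlier too.
- **Full tub:** the scene camera found it within about 2 mm of its starting place. The top camera's reading was no use because the arm partly covered it.
- **Tilt while carrying:** the tub hung about 6.5° off upright in the grip. It did not level when pressed down at about 27 N on the wrist, so I eased off and it settled flat as the fingers opened.
- **Gripper:** it was clear of everything and the wrist force was about zero.

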